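# Open the descaler bottle's push-and-turn cap and hold the cap up

### The arm

A 6-joint arm with a two-finger parallel gripper is mounted at the origin on the work surface. World frame = base frame: x ahead of the robot, y to its left, z up, the work surface at z = 0. Lengths are in mm, angles in rad, forces in N, time in s.
With the tool pointing down it reaches from about 275 to 1000 mm from the base axis. Payload 8.4 kg.
Tool frame: the origin (TCP) lies at the very end of the fingers, on their centre line; the grasp point (between the pads) lies 19 mm behind it; z points along the fingers, y is the direction in which the jaws open and shut (so a half turn about z gives the same grasp; the last joint's range is limited). The gripper opens to 85 mm and grips with 20 to 120 N. Pads are 22 mm wide; open, the fingers measure 114 mm over their backs; the gripper's body (76 mm by 85 mm) begins 54 mm behind the grasp point. The pads swing forward as they close: fully open they stand 13 mm farther back than shut.
Start: joints at [1.219, 0.353, 1.633, -0, 1.155, -0.002], TCP at [214.192, 587.154, 231.281] pointing down, gripper open.
Joint ranges: [-2.63, 2.63], [-0.92, 2.1], [0.06, 2.66], [-1.3, 4.44], [0, 2.69], [-3.02, 3.02]. Speed limits (rad/s): [2.22, 2.22, 2.79, 3.14, 3.14, 3.14].

### API

Orientations are given as [roll, pitch, yaw] about the fixed x, y, z axes, in that order (R = Rz(yaw) Ry(pitch) Rx(roll)).
In Python, from rig import readout, grab_frame, calibration, r gives the robot as it stands. The module is installed in compiled form; this text tells all that it offers.
- The arm moves only by the tool play_rows, never from a script. Its argument "rows" is a list of rows, each a list of 3 entries, a list of its own where there are three numbers: the closure in counts, from 0 (fully open) to 255 (shut), then the shift along the tool's x, y, z in cm, then the turn, a rotation vector about the tool's x, y, z in rad. In form: [[gripper, [dx, dy, dz], [rx, ry, rz]], ...]. A call has 1 to 12 rows; each row is the pose to reach, as a shift and turn from the pose commanded when the call began, along the tool's axes at that moment; what a row does not reach only later rows make up. A row lasts 1/12 s, in which the tool goes at most 41.7 mm and 7.16 degrees, less where a joint would pass 70% of its speed; a pose out of reach is approached as far as the arm can. A call with a gripper value outside its range is refused whole. The fingers move at their own pace and stop on an object; "squeeze" is the grip in N (left out, the last holds). Time passes only in rows, so rows that repeat a pose let the fingers close. It gives the time, the measured TCP pose, the force and the opening at its end, in the units of the state.
- readout.sense(): the state, without advancing time (a new reading comes with each control period).
- grab_frame(name): name is "scene" or "top" or "wrist"; returns (picture, depth): 420x560x3 uint8, red, green, blue; 420x560 float32, mm along the optical axis (not along the pixel's ray), 0 where there is no reading.
- calibration(name): a dict with "vfov" (degrees; the focal length in pixels is half the picture's height over the tangent of half this angle, whatever the lens; pixels are square), "cx", "cy" (the principal point, pixels), "k1" (the pictures are not rectified: a ray, as slopes to the right and down, at radius r is drawn at 1 + k1 r^2 times it, then the intrinsics apply), "cam_to_world" (4x4, takes a point from camera to world coordinates). Camera axes: x right, y down, z forward; pixel columns grow to the right and rows downward; lengths in mm; the calibration is good to about 2 mm. A picture is of the moment at which its call begins: read the wrist's pose just before it. calibration takes no time and is no camera call; for the wrist camera it gives the pose at the moment of the call.
- r.sign_off(): hands the job in, once; it reports no verdict.
The state is a dict: "clock": time; "qpos": joint angles; "qvel": joint speeds; "joint_efforts": joint torques, N m; "eef_pos": TCP position; "tcp_rot": TCP orientation; "contact_force": force on the tool from outside, world axes, zero at the start; "wrist_torque": the same for the moment, N m; "opening": opening from 0.0 (shut) to 1.0 (fully open).
Only numpy, scipy, OpenCV 4.12 (cv2) and the standard library are available. Lean on these libraries where they do the work, as an engineer would, in place of code of your own. Each camera call takes 0.05 s, during which the arm holds its last target.

### The job

Get the descaler bottle in the steel caddy open for the travel iron: take its orange safety cap gently (the thin shell cracks if squeezed with much more than 60 N), press it down against its spring, keep it down while turning it anticlockwise (seen from above) until it is free, and lift it straight up off the neck. Finish while still holding the cap in the gripper, upright and still, about 8 cm above where it sat and centred over the bottle, and leave the other things on the shelf where they stand.

Things in the scene. Friction and masses are not known exactly. Their poses are not given: they have to be found in the camera images.
- bottle: White bottle with a green band, 72 mm in diameter, in an open 88 mm square, 36 mm high dark steel caddy screwed to the shelf by two ears along its y: it cannot move or turn. Origin on the shelf, centre of the caddy's underside; z up along the bottle's axis. The shoulder narrows from 72 mm at 80 mm height to 36 mm at 106 mm. A red mark on the shoulder shows the -x side.
- neck (a point): Point on the bottle's axis 130 mm above its origin. The 29 mm neck ends 7 mm above it; a 20 mm rubber seal on a spring stands 13 mm out of the neck. Two lugs on the neck, at +x and -x of the bottle, hook over two lugs inside the cap's rim; the spring holds them engaged.
- cap: Orange ribbed round cap, 48 mm in diameter, 38 mm tall, about 30 g, its shell good for 60 N of squeeze per finger. Origin at the centre of its rim (underside), z up. Locked at the start on the bottle's axis: origin 126 mm above the bottle's origin (top at 164 mm), x axis along the bottle's x; a white bar on its top then points to the red mark.
- cap_grip (a point): On the cap's axis, 27 mm above its rim: good grip height, from above. To free the cap: push it straight down 5 to 6 mm (at least 4.5; hard stop at 7.5; the spring takes 6 N to start, 10 N at 6 mm), keep it down and turn it anticlockwise seen from above by 60 to 80 degrees (free from 55 to 120; clockwise is blocked), then lift straight up.
- softener: Bystander: blue bottle with a white cap, 70 mm in diameter, 160 mm tall, loose. Origin at the centre of its underside.
- iron: Bystander: compact black travel iron standing flat on its steel soleplate, about 150 x 70 mm, 89 mm tall with the handle, nose towards its -x, loose. Origin on the underside about mid-length.
- coaster: Bystander: beige ceramic coaster, 96 mm in diameter, 8 mm thick, a tea glass on it. Origin at the centre of its underside.
- tea_glass: Bystander: clear tea glass, 58 mm across, 85 mm tall, on the coaster. Origin at the centre of its underside.
- clip_hanger: Bystander: steel clip hanger lying flat, 240 mm long along its y axis, 12 mm high, hook towards -x. Origin under the middle of its bar.
- remote: Bystander: grey remote control, 150 x 44 x 16 mm, long side along its x. Origin at the centre of its underside.
Not all that is in view belongs to the job. Of the things shaped like the cap, the orange one is meant. Leave any purple look-alike of the bottle alone.

How it is judged:
By the outcome, as a careful person would: the job done as asked, in the order asked, and still so for the second after the job is handed in, while the arm keeps its last pose, push and grip.
It also fails if it takes over 40 s, if anything falls off the work surface, if the arm or the gripper's body presses on something with over 40 N, if the wrist force passes 120 N, or if a joint passes its speed limit or range.

## Working session

There is one attempt and no reset: what is moved stays moved. The work goes in short steps, Python scripts to look and compute and a tool call to move; the robot and the scene stay as the last step left them, time stands still between calls to the robot, and variables do not carry over. Pictures are saved under pics/ and viewed, and the job is handed in when it is done.

Besides the shell and the picture viewer there is one more tool, called after ">>>" by a JSON object that holds its "method" and its "body", one argument or row to a line. play_rows: Moves the arm, as the interface text tells. Its arguments: {"type":"object","properties":{"rows":{"type":"array"},"squeeze":{"type":"number"}},"required":["rows"]}

```bash
mkdir -p pics; cat > h.py <<'E'
import numpy as np, cv2
from rig import readout, grab_frame, calibration, r
def snap(n,f):
    c=calibration(n); p,d=grab_frame(n); cv2.imwrite(f'pics/{f}.png',p[:,:,::-1]); np.savez(f'pics/{f}.npz',p=p,d=d,T=c['cam_to_world'],k=[c['vfov'],c['cx'],c['cy'],c['k1']]); return p,d,c
def cloud(f):
    z=np.load(f'pics/{f}.npz'); d=z['d'];vf,cx,cy,k1=z['k']; H,W=d.shape; F=H/2/np.tan(np.radians(vf)/2)
    v,u=np.mgrid[:H,:W].astype(float)
    K=np.array([[F,0,cx],[0,F,cy],[0,0,1]])
    q=cv2.undistortPoints(np.stack([u.ravel(),v.ravel()],1)[:,None],K,np.array([k1,0,0,0.]))[:,0]
    P=np.c_[q*d.ravel()[:,None],d.ravel()]; T=z['T']
    return (P@T[:3,:3].T+T[:3,3]).reshape(H,W,3),z['p'],d
E
python3 - <<'E'
from h import *
s=readout.sense(); print(s)
for n in('scene','top','wrist'):
    p,d,c=snap(n,n+'0'); print(n,c['k1'],c['vfov'],c['cam_to_world'])
E
```

```text
{'clock': 0.0, 'qpos': array([ 1.21861039e+00,  3.53651066e-01,  1.63412880e+00,  7.59580283e-06,
        1.15521275e+00, -2.37552004e-03]), 'qvel': array([-0.0004422 ,  0.00121558,  0.00180076, -0.00066841, -0.00148737,
       -0.00171478]), 'joint_efforts': array([ 6.26371766e-04, -6.05248117e+01, -3.42061186e+01, -5.97500298e-05,
        9.34976677e-03, -5.75636093e-06]), 'eef_pos': array([214.01847334, 586.70638364, 230.56214929]), 'tcp_rot': array([-3.14019272e+00, -1.02705530e-05,  2.79177916e+00]), 'contact_force': array([-0.54476079,  0.5695808 , -0.56678622]), 'wrist_torque': array([ 0.02870965, -0.02088103, -0.02163598]), 'opening': 0.9961611214736148}
scene -0.08392150645231351 56.633936419620326 [[ 7.06761106e-01  5.42455430e-01 -4.54126464e-01  9.86359026e+02]
 [ 7.07204334e-01 -5.24741603e-01  4.73823048e-01 -5.27231037e+02]
 [ 1.87288365e-02 -6.56039905e-01 -7.54493787e-01  8.55358194e+02]
 [ 0.00000000e+00  0.00000000e+00  0.00000000e+00  1.00000000e+00]]
top 0.02295149999195966 54.44144720933591 [[-1.37020188e-01 -9.68690627e-01  2.07036078e-01  3.06014097e+02]
 [-9.90566432e-01  1.33592707e-01 -3.05144685e-02 -3.79153638e+01]
 [ 1.90056954e-03 -2.09264087e-01 -9.77857316e-01  1.19162683e+03]
 [ 0.00000000e+00  0.00000000e+00  0.00000000e+00  1.00000000e+00]]
wrist -0.05638451603836305 67.29745127273513 [[ 3.43781095e-01  9.03727657e-01  2.55129146e-01  1.49647528e+02]
 [ 9.39049221e-01 -3.30543609e-01 -9.44853572e-02  6.09981575e+02]
 [-1.05772163e-03  2.72061106e-01 -9.62279396e-01  3.72550535e+02]
 [ 0.00000000e+00  0.00000000e+00  0.00000000e+00  1.00000000e+00]]
```

View pics/scene0.png

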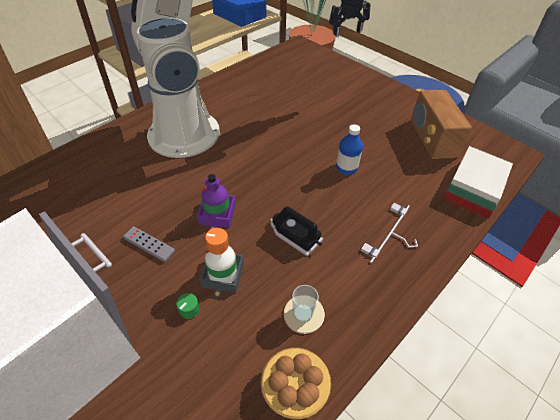

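View pics/top0.png

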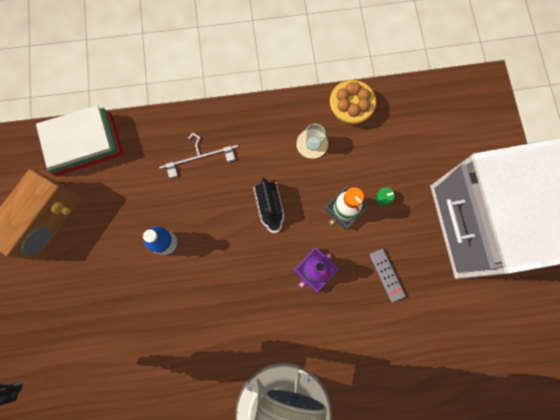

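View pics/wrist0.png

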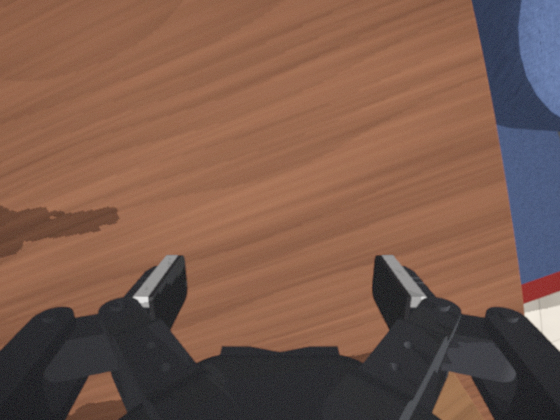

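Candidates for the cap:
- orange cap on the white/green-band bottle: scene (217,240), top (354,197)
- loose green cap: scene (188,306), top (386,196)
- purple look-alike bottle with its dark cap: scene (212,185), top (318,268)

The orange one fits the description, so I'll check it in a close crop and measure it.

```bash
python3 - <<'E'
from h import *
a=cv2.imread('pics/scene0.png')[210:320,160:270]; b=cv2.imread('pics/top0.png')[160:240,310:410]
cv2.imwrite('pics/crop0.png',np.hstack([cv2.resize(a,(390,400),interpolation=3),cv2.resize(b,(400,400),interpolation=3)]))
for f in('scene0','top0'):
    X,p,d=cloud(f); hsv=cv2.cvtColor(p,cv2.COLOR_RGB2HSV); h,s,v=[hsv[...,i].astype(int) for i in range(3)]
    m=(h>5)&(h<18)&(s>200)&(v>150)&(d>0)
    n,l,st,ce=cv2.connectedComponentsWithStats(m.astype(np.uint8))
    for i in range(1,n):
        if st[i,4]>60:
            Q=X[l==i]; t=Q[Q[:,2]>155]; print(f,ce[i],st[i,4],Q.min(0).round(),Q.max(0).round(),len(t))
            if len(t)>20:
                (x,y),rad=cv2.minEnclosingCircle(t[:,:2].astype(np.float32)); print('  top',np.median(t,0).round(1),x,y,rad)
    # white bar on top
    w=(X[...,2]>158)&(X[...,2]<170)
    # all stuff at z 158-170 near
    W=X[w&(d>0)]
    n,l,st,ce=cv2.connectedComponentsWithStats((w&(d>0)).astype(np.uint8))
    for i in range(1,n):
        if st[i,4]>60:
            Q=X[l==i]; print(f,'z160 comp',ce[i].round(),st[i,4],Q.mean(0).round(1),Q.min(0).round(),Q.max(0).round())
    # red mark
    m=((h<5)|(h>175))&(s>150)&(v>80)&(d>0)
    n,l,st,ce=cv2.connectedComponentsWithStats(m.astype(np.uint8))
    for i in range(1,n):
        if st[i,4]>3: print(f,'red',ce[i].round(),st[i,4],X[l==i].mean(0).round(1))
E
```

```text
scene0 z160 comp [119.   4.] 68 [-795.4  236.3  163.9] [-813.  184.  158.] [-776.  299.  170.]
scene0 z160 comp [176. 103.] 166 [ 51.8 -27.9 164.1] [-27. -79. 158.] [ 79.  55. 170.]
scene0 z160 comp [216. 237.] 303 [ 534.4 -258.7  164.2] [ 509. -280.  158.] [ 557. -235.  168.]
scene0 z160 comp [ 58. 374.] 522 [ 573.9 -648.6  164. ] [ 568. -762.  158.] [ 580. -525.  170.]
scene0 red [204. 189.] 7 [ 346.8 -158.4  100.9]
scene0 red [468. 205.] 416 [862.5 399.8  16. ]
scene0 red [522. 251.] 2135 [1112.7 1157.7 -737.2]
scene0 red [136. 230.] 4 [ 273.2 -344.7   17.7]
scene0 red [134. 233.] 5 [ 276.7 -355.3   17.9]
scene0 red [130. 236.] 4 [ 279.4 -367.2   17.6]
scene0 red [207. 251.] 6 [ 509.1 -275.    97.1]
top0 [353.08267717 196.2480315 ] 254 [ 507. -321.   -5.] [ 596. -235.  167.] 227
  top [ 532.6 -255.6  162.4] 530.9251708984375 -258.8251647949219 24.008895874023438
top0 z160 comp [354. 196.] 257 [ 530.5 -258.7  162.6] [ 507. -283.  158.] [ 554. -235.  168.]
top0 z160 comp [149. 235.] 89 [501.1 274.5 159.6] [487. 257. 158.] [516. 290. 162.]
top0 red [ 97. 154.] 318 [797.4 456.1  17.3]
top0 red [357. 209.] 5 [ 509.3 -276.    96.5]
```

View pics/crop0.png

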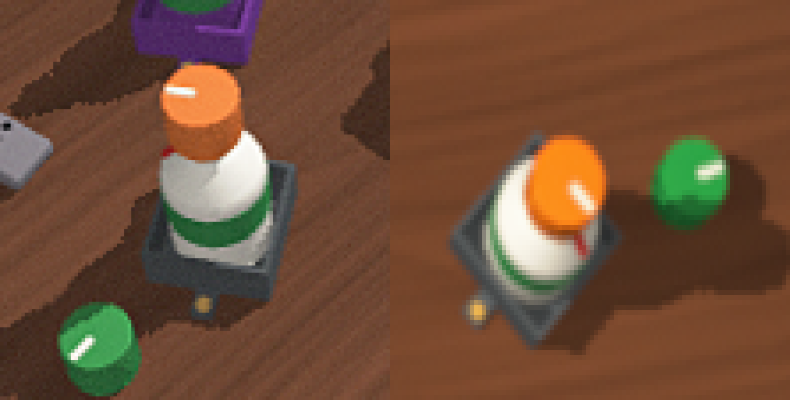

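The crop shows the orange cap with its white bar on the bottle with the red mark; the green cap lies loose next to it. The axis is at about (532,-259) with the top at 164 mm (expected 164) and radius 24, which fits. Next I go to a hover to refine this.

```bash
cat >> h.py <<'E'
from scipy.spatial.transform import Rotation as Ro
def rel(target,yaw=None,base=None):
    s=readout.sense(); R=Ro.from_euler('xyz',s['tcp_rot']); b=s['eef_pos'] if base is None else np.array(base)
    sh=R.inv().apply(np.array(target)-b)/10
    tv=None
    if yaw is not None: tv=(R.inv()*Ro.from_euler('xyz',[np.pi,0,yaw])).as_rotvec().round(4)
    print('shift cm',sh.round(3),'rot',tv,'pos',s['eef_pos'].round(2),'rpy',s['tcp_rot'].round(4),'F',s['contact_force'].round(2),'open',s['opening'],'t',s['clock'],'q',s['qpos'].round(3))
E
python3 - <<'E'
from h import *
rel([500,-240,260],1.12); rel([380,250,270],1.9)
E
```

```text
shift cm [-55.197 -67.875  -2.852] rot [-8.0000e-04  9.0000e-04  1.6718e+00] pos [214.06 586.79 230.72] rpy [-3.1405  0.      2.7918] F [-0.07  1.08 -0.34] open 1.0037112393080379 t 0.15 q [ 1.219  0.353  1.634 -0.     1.155 -0.002]
shift cm [-27.131 -25.956  -3.899] rot [-1.000e-03  5.000e-04  8.918e-01] pos [214.06 586.79 230.72] rpy [-3.1405  0.      2.7918] F [-0.07  1.08 -0.34] open 1.0037112393080379 t 0.15 q [ 1.219  0.353  1.634 -0.     1.155 -0.002]
```

>>> {"method": "play_rows", "body": {
  "rows": [
    [0,[-2.7,-2.6,-0.4],[0,0,0.09]],
    [0,[-5.4,-5.2,-0.8],[0,0,0.18]],
    [0,[-8.1,-7.8,-1.2],[0,0,0.27]],
    [0,[-10.8,-10.4,-1.6],[0,0,0.36]],
    [0,[-13.5,-13.0,-2.0],[0,0,0.45]],
    [0,[-16.2,-15.6,-2.4],[0,0,0.54]],
    [0,[-18.9,-18.2,-2.8],[0,0,0.63]],
    [0,[-21.6,-20.8,-3.2],[0,0,0.72]],
    [0,[-24.3,-23.4,-3.6],[0,0,0.81]],
    [0,[-27,-26,-3.9],[0,0,0.89]],
    [0,[-27,-26,-3.9],[0,0,0.89]]
  ]
}}

```text
clock: 1.07
eef_pos: [380.8, 245.7, 270.8]
tcp_rot: [3.141, 0.002, 1.893]
contact_force: [-0.4, 0.7, -1.4]
opening: 0.999
```

```bash
python3 - <<'E'
from h import *
rel([500,-240,260],1.12)
E
```

```text
shift cm [-49.839  -4.087   1.185] rot [0.0017 0.0016 0.7733] pos [380.77 245.66 270.85] rpy [3.1406e+00 2.1000e-03 1.8933e+00] F [-0.4   0.73 -1.37] open 0.9986665024157854 t 1.0667 q [ 0.571  0.038  1.937 -0.002  1.166  0.25 ]
```

>>> {"method": "play_rows", "body": {
  "rows": [
    [0,[-4,-0.3,0.1],[0,0,0.06]],
    [0,[-8,-0.7,0.2],[0,0,0.12]],
    [0,[-12,-1.0,0.3],[0,0,0.19]],
    [0,[-16,-1.3,0.4],[0,0,0.25]],
    [0,[-20,-1.6,0.5],[0,0,0.31]],
    [0,[-24,-2.0,0.6],[0,0,0.37]],
    [0,[-28,-2.3,0.7],[0,0,0.43]],
    [0,[-32,-2.6,0.8],[0,0,0.5]],
    [0,[-36,-3.0,0.9],[0,0,0.56]],
    [0,[-40,-3.3,1.0],[0,0,0.62]],
    [0,[-44,-3.7,1.1],[0,0,0.7]],
    [0,[-48,-4.0,1.2],[0,0,0.77]]
  ]
}}

```text
clock: 2.07
eef_pos: [496.9, -218.5, 258.0]
tcp_rot: [-3.141, -0.0, 1.128]
contact_force: [0.9, 0.9, 0.4]
opening: 1.001
```

>>> {"method": "play_rows", "body": {
  "rows": [
    [0,[0,0,0],[0,0,0]],
    [0,[0,0,0],[0,0,0]],
    [0,[0,0,0],[0,0,0]]
  ]
}}

```text
clock: 2.32
eef_pos: [496.5, -216.3, 257.8]
tcp_rot: [-3.14, -0.0, 1.132]
contact_force: [1.4, 0.5, 0.2]
opening: 0.999
```

```bash
python3 - <<'E'
from h import *
snap('wrist','w1')
rel([532,-258.7,210],1.12)
X,p,d=cloud('w1'); hsv=cv2.cvtColor(p,cv2.COLOR_RGB2HSV); h,s,v=[hsv[...,i].astype(int) for i in range(3)]
m=(h>5)&(h<18)&(s>200)&(v>150)&(d>0)&(X[...,2]>110)
Q=X[m]; print(len(Q),Q.min(0).round(1),Q.max(0).round(1))
for lo,hi in((161,168),(130,160)):
    t=X[(X[...,2]>lo)&(X[...,2]<hi)&(d>0)&(np.hypot(X[...,0]-532,X[...,1]+259)<35)]
    print(lo,len(t),cv2.minEnclosingCircle(t[:,:2].astype(np.float32)),np.median(t,0))
E
```

```text
shift cm [-2.388  5.043  4.789] rot [-0.0011 -0.0003  0.0127] pos [ 496.5  -215.72  257.95] rpy [-3.1405e+00 -3.0000e-04  1.1327e+00] F [-0.01  0.43 -0.14] open 1.0000153237424765 t 2.3667 q [-0.413  0.198  1.783  0.     1.163  0.025]Traceback (most recent call last):
  File "<stdin>", line 6, in <module>
    return umr_minimum(a, axis, None, out, keepdims, initial, where)
ValueError: zero-size array to reduction operation minimum which has no identity
```

View pics/w1.png

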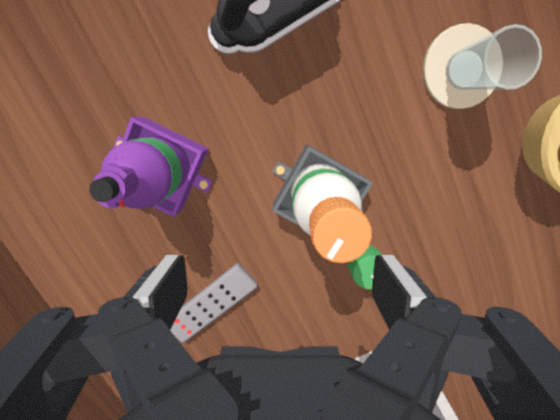

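The wrist view shows the orange cap at (342,232) with the bar pointing down-left. The purple look-alike is at (140,175) and the green cap is under the right finger at (368,268), both well below the finger height. I'll refine the cap and caddy positions from this picture.

```bash
python3 - <<'E'
from h import *
X,p,d=cloud('w1'); 
print(p[235,345],X[235,345],d[235,345])
n=np.hypot(X[...,0]-532,X[...,1]+259)
hsv=cv2.cvtColor(p,cv2.COLOR_RGB2HSV); h,s,v=[hsv[...,i].astype(int) for i in range(3)]
for lo,hi in((161,168),(130,158)):
    t=X[(X[...,2]>lo)&(X[...,2]<hi)&(d>0)&(n<45)]
    print(lo,len(t),cv2.minEnclosingCircle(t[:,:2].astype(np.float32)) if len(t) else 0,np.median(t,0))
m=(X[...,2]>160)&(X[...,2]<170)&(n<30)&(s<90)&(v>170); print('bar',m.sum(),X[m].mean(0))
m=(X[...,2]>161)&(X[...,2]<170)&(n<30); print('disc centroid',X[m].mean(0))
# top cam caddy rim z~36 
for f in ('w1','top0','scene0'):
    X,p,d=cloud(f); n=np.hypot(X[...,0]-532,X[...,1]+259)
    m=(X[...,2]>32)&(X[...,2]<40)&(n<72)&(p.max(2)<110)&(p.max(2)-p.min(2)<30)
    t=X[m][:,:2].astype(np.float32); 
    if len(t)>10: print(f,m.sum(),cv2.minAreaRect(t))
E
```

```text
[255 180 114] [ 534.5842999  -259.75072409  163.52117117] 252.10324
161 2502 ((532.2398071289062, -259.14727783203125), 23.92953872680664) [ 532.50796714 -257.91376968  163.26670461]
130 547 ((532.1594848632812, -256.8249206542969), 24.06443214416504) [ 531.49731291 -237.94121531  145.91957653]
bar 165 [ 522.57695775 -266.66794454  163.87449177]
disc centroid [ 532.47176374 -258.09986521  163.26929031]
w1 27 ((532.6502075195312, -259.8018493652344), (79.30122375488281, 79.58832550048828), 36.30961990356445)
top0 113 ((531.4013061523438, -258.64141845703125), (86.11668395996094, 88.59535217285156), 36.61009216308594)
scene0 184 ((532.8245239257812, -258.2069091796875), (87.21731567382812, 89.32524871826172), 36.79134750366211)
```

>>> {"method": "play_rows", "body": {
  "rows": [
    [0,[-0.8,1.7,1.5],[0,0,0]],
    [0,[-1.6,3.4,3.0],[0,0,0]],
    [0,[-2.4,5.04,4.5],[0,0,0]],
    [0,[-2.4,5.04,5.5],[0,0,0]],
    [0,[-2.4,5.04,5.8],[0,0,0]],
    [0,[-2.4,5.04,5.8],[0,0,0]],
    [0,[-2.4,5.04,5.8],[0,0,0]],
    [0,[-2.4,5.04,5.8],[0,0,0]]
  ]
}}

```text
clock: 3.03
eef_pos: [532.4, -259.0, 201.3]
tcp_rot: [3.14, -0.0, 1.133]
contact_force: [-0.3, -0.7, -0.5]
opening: 1.003
```

```bash
python3 - <<'E'
from h import *
snap('wrist','w2')
rel([532.3,-258.5,134])
E
```

```text
shift cm [ 0.055 -0.058  6.738] rot None pos [ 532.51 -259.21  201.38] rpy [ 3.1402 -0.      1.1325] F [ 0.45 -0.44  0.09] open 1.0008560022410353 t 3.0833 q [-0.456  0.332  1.736  0.     1.073 -0.017]
```

View pics/w2.png

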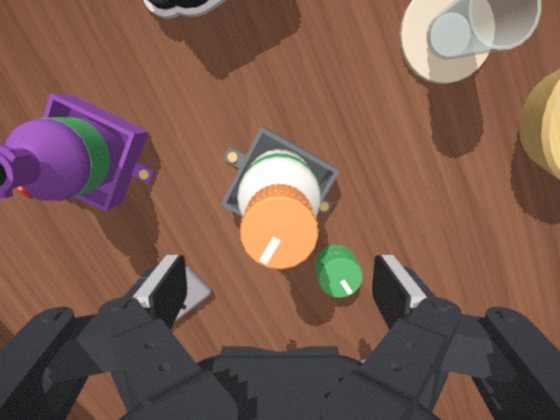

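The cap is centred between the fingers at (280,230). I go straight down and close.

>>> {"method": "play_rows", "body": {
  "rows": [
    [0,[0.05,-0.05,1.7],[0,0,0]],
    [0,[0.05,-0.05,3.4],[0,0,0]],
    [0,[0.05,-0.05,5.0],[0,0,0]],
    [0,[0.05,-0.05,6.2],[0,0,0]],
    [0,[0.05,-0.05,6.7],[0,0,0]],
    [0,[0.05,-0.05,6.7],[0,0,0]],
    [0,[0.05,-0.05,6.7],[0,0,0]]
  ],
  "squeeze": 45
}}

```text
clock: 3.67
eef_pos: [532.4, -259.1, 133.8]
tcp_rot: [3.141, -0.0, 1.132]
contact_force: [-0.2, -0.3, 0.4]
opening: 1.0
```

```bash
python3 - <<'E'
from h import *
rel([532.3,-258.5,134])
E
```

```text
shift cm [ 0.056 -0.032 -0.019] rot None pos [ 532.35 -259.14  133.81] rpy [ 3.1412 -0.      1.1318] F [-0.16 -0.3   0.36] open 0.9999554831021987 t 3.6667 q [-0.456  0.411  1.79   0.     0.941 -0.017]
```

>>> {"method": "play_rows", "body": {
  "rows": [
    [60,[0.05,-0.03,0],[0,0,0]],
    [90,[0.05,-0.03,0],[0,0,0]],
    [105,[0.05,-0.03,0],[0,0,0]],
    [150,[0.05,-0.03,0],[0,0,0]],
    [150,[0.05,-0.03,0],[0,0,0]],
    [150,[0.05,-0.03,0],[0,0,0]],
    [150,[0.05,-0.03,0],[0,0,0]],
    [150,[0.05,-0.03,0],[0,0,0]]
  ],
  "squeeze": 45
}}

```text
clock: 4.33
eef_pos: [532.4, -258.6, 134.0]
tcp_rot: [3.141, -0.0, 1.132]
contact_force: [-0.8, 1.1, 4.9]
opening: 0.55
```

```bash
python3 - <<'E'
from h import *
rel([532.3,-258.5,134])
E
```

```text
shift cm [ 0.007 -0.015  0.001] rot None pos [ 532.4  -258.63  134.01] rpy [ 3.1406e+00 -1.0000e-04  1.1317e+00] F [-0.83  1.05  4.94] open 0.5497631013205663 t 4.3333 q [-0.455  0.41   1.79   0.     0.94  -0.016]
```

>>> {"method": "play_rows", "body": {
  "rows": [
    [150,[0,0,0.15],[0,0,0]],
    [150,[0,0,0.3],[0,0,0]],
    [150,[0,0,0.45],[0,0,0]],
    [150,[0,0,0.58],[0,0,0]],
    [150,[0,0,0.58],[0,0,0]],
    [150,[0,0,0.58],[0,0,0]]
  ]
}}

```text
clock: 4.83
eef_pos: [532.4, -258.6, 128.5]
tcp_rot: [3.141, 0.0, 1.132]
contact_force: [-2.3, 1.8, 9.3]
opening: 0.551
```

```bash
python3 - <<'E'
from h import *
rel([532.3,-258.5,134])
X=snap('top','t3'); snap('wrist','w3'); snap('scene','s3')
for f in('t3','s3'):
    X,p,d=cloud(f); n=np.hypot(X[...,0]-532,X[...,1]+259)
    h=cv2.cvtColor(p,cv2.COLOR_RGB2HSV)
    m=(h[...,0]>5)&(h[...,0]<18)&(h[...,1]>190)&(h[...,2]>140)&(n<35)&(X[...,2]>120); print(f,m.sum(),X[m][:,2].min() if m.any() else 0,X[m][:,2].max() if m.any() else 0)
cv2.imwrite('pics/s3c.png',cv2.resize(cv2.imread('pics/s3.png')[150:320,140:310],(680,680)))
E
```

```text
shift cm [ 0.009 -0.015 -0.546] rot None pos [ 532.4  -258.65  128.54] rpy [3.1406 0.     1.1318] F [-2.29  1.76  9.35] open 0.5508767595230348 t 4.8333 q [-0.455  0.417  1.794  0.     0.93  -0.016]
t3 0 0 0
s3 41 123.15453050784538 211.95202832179473
```

View pics/w3.png

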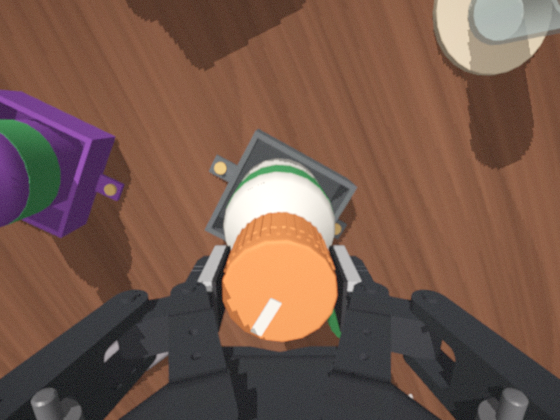

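Force is 9.3 N, about 5.5 mm down, and the cap is gripped at (280,285) with its bar unchanged relative to the bottle. Now I turn it, with a slight extra push, in two stages.

>>> {"method": "play_rows", "body": {
  "rows": [
    [150,[0,0,0.03],[0,0,0]],
    [150,[0,0,0.03],[0,0,-0.07]],
    [150,[0,0,0.03],[0,0,-0.15]],
    [150,[0,0,0.03],[0,0,-0.23]],
    [150,[0,0,0.03],[0,0,-0.31]],
    [150,[0,0,0.03],[0,0,-0.4]],
    [150,[0,0,0.03],[0,0,-0.4]]
  ]
}}

```text
clock: 5.57
eef_pos: [533.2, -259.0, 128.7]
tcp_rot: [3.139, 0.001, 1.537]
contact_force: [-1.1, -0.1, 10.0]
opening: 0.546
```

```bash
python3 - <<'E'
from h import *
rel([532.3,-258.5,128.2]); print(readout.sense()['wrist_torque'])
snap('wrist','w4')
E
```

```text
shift cm [ 0.05  -0.092  0.046] rot None pos [ 533.2  -259.03  128.66] rpy [3.1389e+00 1.2000e-03 1.5374e+00] F [-1.07 -0.09 10.01] open 0.545555606709973 t 5.5667 q [-0.455  0.417  1.793  0.     0.928 -0.421]
[ 0.05454547  0.06060558 -0.00584399]
```

View pics/w4.png

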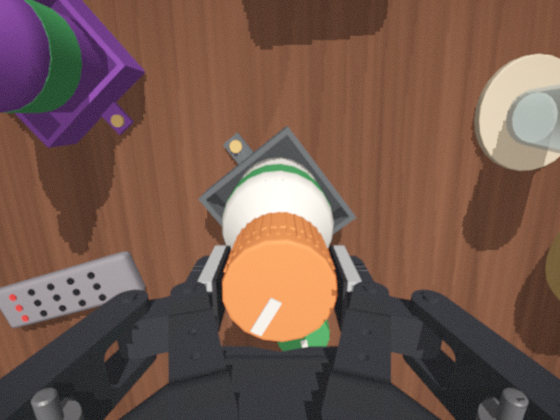

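The bar sits in the same place in the gripper, so the cap turns with it without slipping. I continue to about 72°.

>>> {"method": "play_rows", "body": {
  "rows": [
    [150,[0.02,-0.03,0.02],[0,0,-0.08]],
    [150,[0.02,-0.03,0.02],[0,0,-0.16]],
    [150,[0.02,-0.03,0.02],[0,0,-0.24]],
    [150,[0.02,-0.03,0.02],[0,0,-0.32]],
    [150,[0.02,-0.03,0.02],[0,0,-0.4]],
    [150,[0.02,-0.03,0.02],[0,0,-0.48]],
    [150,[0.02,-0.03,0.02],[0,0,-0.56]],
    [150,[0.02,-0.03,0.02],[0,0,-0.64]],
    [150,[0.02,-0.03,0.02],[0,0,-0.72]],
    [150,[0.02,-0.03,0.02],[0,0,-0.8]],
    [150,[0.02,-0.03,0.02],[0,0,-0.86]],
    [150,[0.02,-0.03,0.02],[0,0,-0.86]]
  ]
}}

```text
clock: 6.62
eef_pos: [533.0, -258.9, 128.5]
tcp_rot: [3.141, 0.003, 2.396]
contact_force: [0.4, 0.2, 9.8]
opening: 0.55
```

```bash
python3 - <<'E'
from h import *
rel([532.3,-258.5,128.2]); print(readout.sense()['wrist_torque'])
snap('wrist','w5')
E
```

```text
shift cm [ 0.078 -0.021  0.031] rot None pos [ 533.01 -258.88  128.51] rpy [3.1407e+00 3.0000e-03 2.3956e+00] F [0.43 0.18 9.83] open 0.5499435820935689 t 6.6167 q [-0.455  0.417  1.794  0.     0.927 -1.28 ]
[0.04800865 0.04766311 0.04945764]
```

View pics/w5.png

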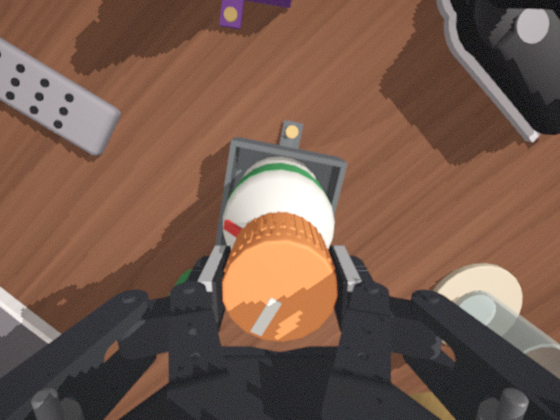

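It has turned 72° with no slip. Now I lift gently.

>>> {"method": "play_rows", "body": {
  "rows": [
    [150,[0,0,-0.3],[0,0,0]],
    [150,[0,0,-0.7],[0,0,0]],
    [150,[0,0,-1.1],[0,0,0]],
    [150,[0,0,-1.5],[0,0,0]],
    [150,[0,0,-2.0],[0,0,0]],
    [150,[0,0,-2.5],[0,0,0]],
    [150,[0,0,-3.0],[0,0,0]],
    [150,[0,0,-3.0],[0,0,0]]
  ]
}}

```text
clock: 7.33
eef_pos: [532.2, -258.5, 158.1]
tcp_rot: [3.141, 0.001, 2.392]
contact_force: [0.7, -0.5, -0.2]
opening: 0.544
```

```bash
python3 - <<'E'
from h import *
rel([532.3,-258.5,214],2.396); print(readout.sense()['wrist_torque'])
E
```

```text
shift cm [-0.015  0.009 -5.594] rot [ 0.0004  0.0013 -0.0042] pos [ 532.19 -258.49  158.06] rpy [3.1412e+00 1.3000e-03 2.3918e+00] F [ 0.69 -0.48 -0.24] open 0.5442581921276818 t 7.3333 q [-0.455  0.38   1.774 -0.     0.987 -1.276]
[0.01108188 0.02024251 0.01378639]
```

>>> {"method": "play_rows", "body": {
  "rows": [
    [150,[0,0,-0.8],[0,0,0]],
    [150,[0,0,-1.6],[0,0,0]],
    [150,[0,0,-2.4],[0,0,0]],
    [150,[0,0,-3.2],[0,0,0]],
    [150,[0,0,-4.0],[0,0,0]],
    [150,[0,0,-4.8],[0,0,0]],
    [150,[0,0,-5.3],[0,0,0]],
    [150,[0,0,-5.6],[0,0,0]],
    [150,[0,0,-5.6],[0,0,0]],
    [150,[0,0,-5.6],[0,0,0]],
    [150,[0,0,-5.6],[0,0,0]],
    [150,[0,0,-5.6],[0,0,0]]
  ]
}}

```text
clock: 8.33
eef_pos: [531.5, -258.1, 212.5]
tcp_rot: [-3.141, -0.001, 2.392]
contact_force: [-0.1, 0.1, -0.6]
opening: 0.549
```

```bash
python3 - <<'E'
from h import *
rel([532.3,-258.5,214],2.396); print(readout.sense()['qvel'])
snap('wrist','w6');snap('scene','s6'); snap('top','t6')
a=cv2.resize(cv2.imread('pics/s6.png')[130:310,130:310],(400,400)); b=cv2.resize(cv2.imread('pics/w6.png'),(400,300)); 
cv2.imwrite('pics/f6.png',np.hstack([a,np.vstack([b,np.zeros((100,400,3),np.uint8)])]))
X,p,d=cloud('s6'); h=cv2.cvtColor(p,cv2.COLOR_RGB2HSV)
n=np.hypot(X[...,0]-532,X[...,1]+259)
m=(h[...,0]>5)&(h[...,0]<18)&(h[...,1]>190)&(h[...,2]>120)&(n<30)&(X[...,2]>170); print('orange',m.sum(),np.percentile(X[m],[3,50,97],axis=0).round(1))
# bystanders before/after
for g in('top','scene'):
    A=cv2.imread(f'pics/{g}0.png').astype(int);B=cv2.imread(f'pics/{g[0]}6.png').astype(int)
    D=(np.abs(A-B).max(2)>60).astype(np.uint8); k,l,st,ce=cv2.connectedComponentsWithStats(D)
    print(g,[tuple(s) for s in st[1:] if s[4]>25])
E
```

```text
shift cm [-0.086  0.03  -0.152] rot [-0.0002 -0.0008 -0.0042] pos [ 531.47 -258.13  212.48] rpy [-3.1414e+00 -8.0000e-04  2.3918e+00] F [-0.06  0.11 -0.57] open 0.5491056138949959 t 8.3333 q [-0.455  0.319  1.727  0.     1.096 -1.276]
[ 7.65908855e-04  9.26245642e-04 -1.34183300e-03 -1.57299930e-03
 -4.51810256e-05 -1.70665357e-04]
orange 121 [[ 526.1 -279.9  207.7]
 [ 545.  -264.8  235.4]
 [ 555.2 -244.   244.2]]
top [(np.int32(300), np.int32(101), np.int32(145), np.int32(319), np.int32(32247)), (np.int32(474), np.int32(163), np.int32(86), np.int32(111), np.int32(5544)), (np.int32(434), np.int32(184), np.int32(7), np.int32(19), np.int32(71)), (np.int32(446), np.int32(199), np.int32(6), np.int32(10), np.int32(39)), (np.int32(99), np.int32(325), np.int32(178), np.int32(95), np.int32(10392)), (np.int32(278), np.int32(366), np.int32(9), np.int32(24), np.int32(87)), (np.int32(255), np.int32(380), np.int32(22), np.int32(40), np.int32(405)), (np.int32(274), np.int32(383), np.int32(52), np.int32(37), np.int32(1120)), (np.int32(0), np.int32(384), np.int32(22), np.int32(21), np.int32(332)), (
[... 266 characters left out ...]
(6), np.int32(13), np.int32(39)), (np.int32(205), np.int32(101), np.int32(22), np.int32(35), np.int32(304)), (np.int32(179), np.int32(137), np.int32(46), np.int32(28), np.int32(556)), (np.int32(172), np.int32(160), np.int32(71), np.int32(95), np.int32(2733)), (np.int32(0), np.int32(207), np.int32(90), np.int32(102), np.int32(5372)), (np.int32(40), np.int32(212), np.int32(20), np.int32(25), np.int32(49)), (np.int32(59), np.int32(238), np.int32(31), np.int32(30), np.int32(88)), (np.int32(102), np.int32(256), np.int32(10), np.int32(10), np.int32(39)), (np.int32(90), np.int32(262), np.int32(15), np.int32(18), np.int32(55)), (np.int32(177), np.int32(294), np.int32(12), np.int32(8), np.int32(28))]
```

View pics/f6.png

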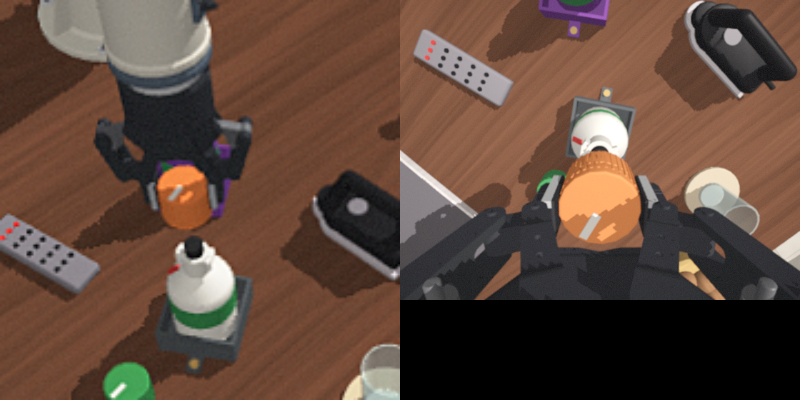

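View pics/s6.png

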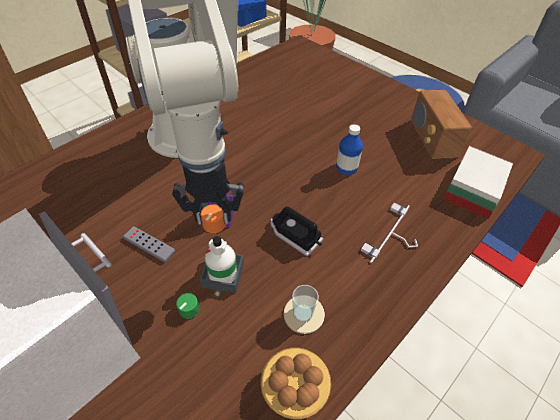

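The cap is off at (212,218) above the bare black seal at (217,243), and the bystanders stand where they were. One small centring correction, then I let it settle.

>>> {"method": "play_rows", "body": {
  "rows": [
    [150,[-0.08,0.03,-0.13],[0,0,0]],
    [150,[-0.08,0.03,-0.13],[0,0,0]],
    [150,[-0.08,0.03,-0.13],[0,0,0]],
    [150,[-0.08,0.03,-0.13],[0,0,0]],
    [150,[-0.08,0.03,-0.13],[0,0,0]],
    [150,[-0.08,0.03,-0.13],[0,0,0]]
  ]
}}

```text
clock: 8.98
eef_pos: [532.5, -258.6, 214.3]
tcp_rot: [-3.142, 0.0, 2.392]
contact_force: [0.7, 0.4, -0.7]
opening: 0.549
```

```bash
python3 - <<'E'
from h import *
rel([532.3,-258.5,214],2.396); print(abs(readout.sense()['qvel']).max())
print(r.sign_off())
E
```

```text
shift cm [ 0.022 -0.008  0.029] rot [-0.      0.     -0.0042] pos [ 532.52 -258.59  214.29] rpy [-3.1416  0.      2.3918] F [ 0.68  0.37 -0.69] open 0.548935823287873 t 8.9833 q [-0.455  0.319  1.723 -0.     1.1   -1.276]
0.002282635222602279
the job is handed in; nothing more can be done
None
```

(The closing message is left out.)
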